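Uncover a belt tensioner and hold its sprung arm at the stop

ROBOT

A 6-joint arm with a two-finger parallel gripper is mounted at the origin on a cart in front of the work surface, level with it; the furniture and walls round the work are solid. World frame = base frame: x ahead of the robot, y to its left, z up, the work surface at z = 0. Lengths are in m, angles in rad, forces in N, time in s.
With the tool pointing down it reaches from about 0.35 to 0.975 m from the base axis. Payload 4.9 kg.
Tool frame: the origin (TCP) lies at the very end of the fingers, on their centre line; the grasp point (between the pads) lies 19 mm behind it (bot.tcp_to_grasp is the distance from the TCP to the grasp point, in m); z points along the fingers, y is the line along which they close (so a half turn about z gives the same grasp; the last joint's range is limited). The gripper opens to 85 mm and grips with 20 to 120 N. Pads are 22 mm wide; open, the fingers measure 114 mm over their backs; the gripper's body (76 mm by 85 mm) begins 54 mm behind the grasp point. The pads swing forward as they close: fully open they stand 13 mm farther back than shut.
Start: joints at [1.206, 0.053, 1.613, -0, 1.476, -0.119], TCP at [0.152, 0.606, 0.231] pointing down, gripper open.
Joint ranges: [-3.01, 3.01], [-1.01, 2.22], [0.06, 2.58], [-1.02, 4.17], [0.09, 2.62], [-3.14, 3.14]. Speed limits (rad/s): [2.57, 2.57, 3.14, 3.14, 3.14, 3.14].

INTERFACE

Orientations are given as a unit quaternion [w, x, y, z].
In Python, from workcell import bot gives the robot as it stands. The module is installed in compiled form; this text tells all that it offers.
- The arm moves only by the tool carry_out, never from a script. Its argument "rows" is a list of rows, each an object with "claw": the closure in counts, from 0 (fully open) to 255 (shut); "travel": the shift along the tool's x, y, z normalised to -1 to 1, where 1 is 0.25 m, a list of three; "delta_rot": the turn, a rotation vector about the tool's x, y, z normalised to -1 to 1, where 1 is pi/2 rad, a list of three. A call has 1 to 8 rows; each row is the pose to reach, as a shift and turn from the pose commanded when the call began, along the tool's axes at that moment; what a row does not reach only later rows make up. A row lasts 1/10 s, in which the tool goes at most 50 mm and 8.59 degrees, less where a joint would pass 70% of its speed; a pose out of reach is approached as far as the arm can. A call with a number of a shift or a turn outside -1 to 1 is refused whole. A call with a gripper value outside its range is refused whole. The fingers move at their own pace and stop on an object; "force" is the grip in N (left out, the last holds). Time passes only in rows, so rows that repeat a pose let the fingers close. It gives the time, the measured TCP pose, the force, the opening and the grip force at its end, in the units of the state.
- bot.get_obs(): the state, without advancing time (a new reading comes with each control period).
- bot.camera(name): name is "scene" or "top" or "wrist"; returns the picture (400x640x3 uint8, blue, green, red); there is no depth.
- bot.calibration(name): a dict with "vfov" (degrees; the focal length in pixels is half the picture's height over the tangent of half this angle, whatever the lens; pixels are square), "cx", "cy" (the principal point, pixels), "D" ([k1, k2, p1, p2, k3] as OpenCV has them; the pictures are not rectified), "camera_from_world" (4x4, takes a point from world to camera coordinates); the wrist camera has in their place "T_tool_cam" (4x4, takes a point from camera to tool coordinates, whose origin is the TCP and whose axes are the flange's). Camera axes: x right, y up, looking along -z (the intrinsics and any distortion apply to the point x, -y, -z); pixel columns grow to the right and rows downward; lengths in m; the calibration is good to about 2 mm. A picture is of the moment at which its call begins: read the wrist's pose just before it. calibration takes no time and is no camera call.
- bot.sign_off(): hands the job in; it is judged then, once.
Trained networks look in the newest picture that a camera, given by its name, has taken for a name from the list of things; names that differ only in an ending like _2 or _b are one class to them, and where a whole thing is asked for, a point or a joint stands for the part that bears it (a point fixed in the world has none). Each returns a list of dicts, best first, with "conf" (0 to 1); they miss things now and then, are a little off and sometimes report something else, mostly with a low value. They report only what shows in the picture. A call takes as long as a camera call.
- bot.masks_of(camera, label): "pixels" (400x640 bool, what is visible of it) and "rect" ([left, top, right, bottom] in pixels, round what is visible of it).
The state is a dict: "clock": time; "joint_pos": joint angles; "joint_vel": joint speeds; "effort": joint torques, N m; "tcp_pos": TCP position; "eef_rot": TCP orientation; "wrist_force": force on the tool from outside, world axes, zero at the start; "torque": the same for the moment, N m; "gripper_width": finger opening in m; "grasp_force": force on a finger pad.
Only numpy, scipy, OpenCV 4.12 (cv2) and the standard library are available. Lean on these libraries where they do the work, as an engineer would, in place of code of your own. Each camera call takes 0.05 s, during which the arm holds its last target. There are 200 camera calls.

TASK

Get the blue belt tensioner ready for a new belt: lift the grey cover plate straight up off its locating pins by its black handle and lay it flat in the middle of the black rubber mat, without disturbing the other things on the bench. Then swing the sprung arm inside by its red roller, against its spring, all the way to the red stop peg. Hold it there: the program finishes while the fingers still hold the roller at the stop.

Things in the scene. Friction and masses are not known exactly. Their poses are not given: they have to be found in the camera images.
- housing: blue housing, fixed. Base 160 (its x) x 120 (its y) x 8 mm; lips 16 mm high at both x ends, a wall 56 mm high along its +y edge only. Four steel posts 15 mm thick at x +-68, y +-48 mm carry the cover at 62 mm; those at (+68,+48) and (-68,-48) have pins 7 mm thick standing 12 mm higher. Origin: centre of underside, on the bench, z up. Stands left or right on the bench.
- cover_grip (a point): middle of the black bow handle of the cover, a grey plate 160 x 120 x 4 mm, about 0.3 kg, at first lying on the four posts, two 10 mm holes over the pins. The handle is a round bar 10 mm thick along the point's x (the plate's long side), straight for 64 mm; the point is on the bar's axis, 34 mm above the plate's underside. z: the plate's upward normal.
- mat: black rubber mat, 190 mm (its x) x 150 mm (its y) x 3 mm with two thin yellow lines, fixed on the bench. Origin: centre of the underside, on the bench.
- roller: red roller on the free end of the sprung arm (under the cover at first): upright cylinder 26 mm in diameter, 28 mm high, with a 2 mm steel stub on top; it spins freely on the arm. Origin: centre of its underside, 28 mm above the bench; its top is at 56 mm. Directly under it is only the aluminium arm, 16 mm wide, 8 mm thick.
- roller_center (a point): centre of the red roller, half-way up, 42 mm above the bench.
- pivot_axis (a point): point on the arm's upright pivot axis, at the height of the roller's centre; fixed to the housing at its x = 0, y = +33 mm. The roller's centre is 65 mm from it. The pivot's post reaches 45 mm above the bench.
- tension_arm (a joint): angle of the sprung arm, rad: 0 relaxed at the rest peg, 1.13 at the red stop peg; grows counterclockwise from above. In the housing's frame the arm points from the pivot to -130 degrees at 0, to -65 degrees at the stop. The spring always pushes back to 0: about 4 N at the roller at rest, 8 N at the stop. The pegs reach 30 mm above the bench, 42 mm from the pivot.

How it is judged:
By the outcome, as a careful person would: the job done as asked, in the order asked, and still so for the second after the job is handed in, while the arm keeps its last pose, push and grip.
It also fails if it takes over 51 s, if anything falls off the work surface, if the arm or the gripper's body presses on something with over 40 N, if the wrist force passes 120 N, or if a joint passes its speed limit or range.

## Working session

There is one attempt and no reset: what is moved stays moved. The work goes in short steps, Python scripts to look and compute and a tool call to move; the robot and the scene stay as the last step left them, time stands still between calls to the robot, and variables do not carry over. Pictures are saved under pics/ and viewed, at most 10 in all, crops included, and the job is handed in when it is done.

Besides the shell and the picture viewer there is one more tool, called after "Call:" by a JSON object that holds its "fn" and its "kwargs". carry_out: Moves the arm, as the interface text tells. Its arguments: {"type":"object","properties":{"rows":{"type":"array"},"force":{"type":"number"}},"required":["rows"]}

```bash
mkdir -p pics; cat > h.py <<'E'
import numpy as np, cv2
from workcell import bot
from scipy.spatial.transform import Rotation as R
def cal(n, o=None):
    c=bot.calibration(n); f=200/np.tan(np.radians(c["vfov"])/2)
    K=np.array([[f,0,c["cx"]],[0,f,c["cy"]],[0,0,1.]])
    if "camera_from_world" in c: T=np.array(c["camera_from_world"])
    else:
        o=o or bot.get_obs(); W=np.eye(4); W[:3,:3]=R.from_quat(o["eef_rot"],scalar_first=True).as_matrix(); W[:3,3]=o["tcp_pos"]
        T=np.linalg.inv(W@np.array(c["T_tool_cam"]))
    return K,np.array(c["D"],float),np.diag([1,-1,-1,1.])@T
def proj(C,P):
    K,D,T=C; return cv2.projectPoints(np.array(P,float).reshape(-1,3),cv2.Rodrigues(T[:3,:3])[0],T[:3,3],K,D)[0].reshape(-1,2)
def onz(C,uv,z):
    K,D,T=C; n=cv2.undistortPoints(np.array(uv,float).reshape(-1,1,2),K,D).reshape(-1,2)
    d=np.c_[n,np.ones(len(n))]@T[:3,:3]; o=-T[:3,:3].T@T[:3,3]
    return o+d*((z-o[2])/d[:,2])[:,None]
E
python3 - <<'E'
from h import *
for n in("top","scene"):
    im=bot.camera(n); cv2.imwrite(f"pics/{n}0.png",im); C=cal(n)
    for l,z in(("housing",0),("cover_grip",.066),("mat",.003)):
        for m in bot.masks_of(n,l)[:2]:
            ct=max(cv2.findContours(m["pixels"].astype(np.uint8),0,1)[0],key=cv2.contourArea)
            b=cv2.boxPoints(cv2.minAreaRect(ct)); 
            print(n,l,round(m["conf"],2),m["rect"],np.round(onz(C,b,z)[:,:2],3).tolist())
o=bot.get_obs();print(o["eef_rot"],o["clock"])
E
```

```text
top housing 0.86 [220.0, 163.9, 287.8, 256.8] [[0.371, 0.068], [0.493, 0.026], [0.482, -0.003], [0.361, 0.04]]
top cover_grip 0.83 [208.9, 157.6, 286.1, 250.4] [[0.378, 0.154], [0.541, 0.141], [0.526, 0.017], [0.364, 0.035]]
top mat 0.68 [333.3, 158.1, 413.3, 261.2] [[0.367, -0.061], [0.557, -0.081], [0.543, -0.235], [0.352, -0.209]]
scene housing 0.61 [228.6, 179.0, 329.0, 227.5] [[0.442, 0.245], [0.611, 0.105], [0.459, -0.043], [0.323, 0.074]]
scene cover_grip 0.9 [227.3, 155.9, 329.4, 201.5] [[0.379, 0.156], [0.629, 0.153], [0.513, 0.01], [0.312, 0.031]]
scene mat 0.64 [231.1, 182.6, 329.1, 228.1] [[0.439, 0.233], [0.601, 0.099], [0.455, -0.045], [0.323, 0.068]]
scene mat 0.58 [303.6, 217.9, 439.0, 294.3] [[0.368, -0.066], [0.668, -0.094], [0.517, -0.247], [0.29, -0.2]]
[-1.91893416e-05  1.22595165e-01  9.92456752e-01 -1.44174725e-04] 0.4
```

View pics/top0.png

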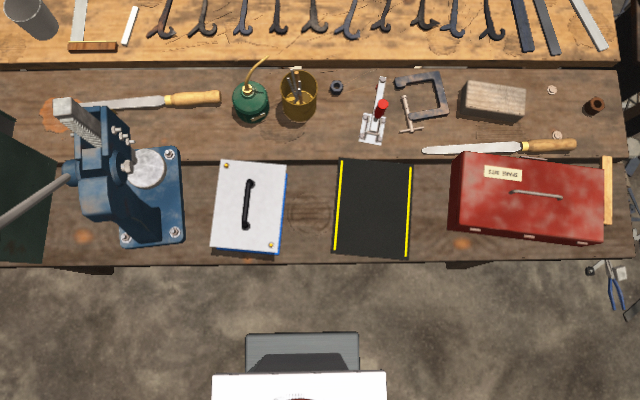

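View pics/scene0.png

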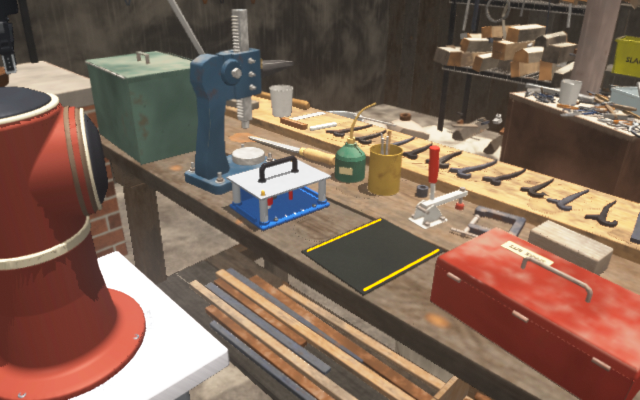

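The top view shows the cover at about (248,206), with its handle running along world x, and the mat at about (373,208). The drill press to the left needs a detour. The scene view shows the housing with its front and left sides open.

```bash
cat >> h.py <<'E'
def rel(p,yaw=None):
    "travel numbers to reach TCP p; yaw: world angle (deg) wanted for tool y, mod 180"
    o=bot.get_obs(); M=R.from_quat(o["eef_rot"],scalar_first=True).as_matrix()
    t=M.T@(np.array(p)-o["tcp_pos"])/.25; s="travel %s"%np.round(t,3).tolist()
    if yaw is not None:
        x=np.array([-np.sin(np.radians(yaw-90)+np.pi/2),-np.cos(np.radians(yaw-90)+np.pi/2),0])
        c,sn=np.cos(np.radians(yaw)),np.sin(np.radians(yaw)); Y=np.array([c,sn,0])
        if Y@M[:,1]<0: Y=-Y
        Z=np.array([0,0,-1.]); G=np.c_[np.cross(Y,Z),Y,Z]
        s+=" rot %s"%np.round(R.from_matrix(M.T@G).as_rotvec()/(np.pi/2),3).tolist()
    print(s)
E
python3 - <<'E'
from h import *
rel([.16,.42,.30]);rel([.42,.09,.27],84.5)
cv2.imwrite("pics/crop.png",cv2.resize(cv2.imread("pics/scene0.png")[145:235,215:345],None,fx=6,fy=6,interpolation=2))
E
```

```text
travel [-0.212, -0.714, -0.275]
travel [-1.542, -1.742, -0.155] rot [-0.0, -0.0, -0.095]
```

View pics/crop.png

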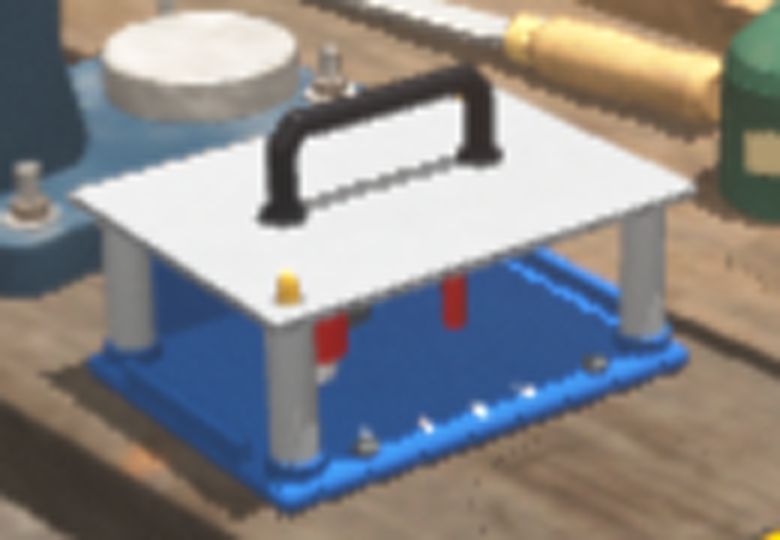

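The wall is on the far-left side (dark blue at 190,290), so the housing's y is close to world +y. The roller is seen near the front at about (330,340), and the stop peg at (455,300).

Call:
{"fn": "carry_out", "kwargs": {"rows": [{"claw":0,"travel":[-0.21,-0.71,-0.28],"delta_rot":[0,0,0]},{"claw":0,"travel":[-0.21,-0.71,-0.28],"delta_rot":[0,0,0]},{"claw":0,"travel":[-0.21,-0.71,-0.28],"delta_rot":[0,0,0]},{"claw":0,"travel":[-0.21,-0.71,-0.28],"delta_rot":[0,0,0]},{"claw":0,"travel":[-0.6,-1.0,-0.28],"delta_rot":[0,0,-0.09]},{"claw":0,"travel":[-0.8,-1.0,-0.28],"delta_rot":[0,0,-0.09]},{"claw":0,"travel":[-0.8,-1.0,-0.28],"delta_rot":[0,0,-0.09]},{"claw":0,"travel":[-0.8,-1.0,-0.28],"delta_rot":[0,0,-0.09]}]}}

```text
clock: 1.2
tcp_pos: [0.2874, 0.3128, 0.3017]
eef_rot: [0.001, 0.054, 0.999, 0.0]
wrist_force: [0.3, 0.4, -0.0]
gripper_width: 0.0856
grasp_force: 0.0
```

```bash
python3 - <<'E'
from h import *
print(bot.get_obs()["tcp_pos"]);rel([.40,.09,.28],84.5)
E
```

```text
[0.28736073 0.31279222 0.30167811]
travel [-0.544, -0.837, 0.087] rot [0.0, 0.001, -0.008]
```

Call:
{"fn": "carry_out", "kwargs": {"rows": [{"claw":0,"travel":[-0.54,-0.84,0.08],"delta_rot":[0,0,-0.01]},{"claw":0,"travel":[-0.54,-0.84,0.08],"delta_rot":[0,0,-0.01]},{"claw":0,"travel":[-0.54,-0.84,0.08],"delta_rot":[0,0,-0.01]},{"claw":0,"travel":[-0.54,-0.84,0.08],"delta_rot":[0,0,-0.01]},{"claw":0,"travel":[-0.54,-0.84,0.08],"delta_rot":[0,0,-0.01]},{"claw":0,"travel":[-0.54,-0.84,0.08],"delta_rot":[0,0,-0.01]},{"claw":0,"travel":[-0.54,-0.84,0.08],"delta_rot":[0,0,-0.01]}]}}

```text
clock: 1.9
tcp_pos: [0.3978, 0.0912, 0.2812]
eef_rot: [-0.0, 0.046, 0.999, 0.0]
wrist_force: [0.0, 1.0, -0.9]
gripper_width: 0.0854
grasp_force: 0.0
```

```bash
python3 - <<'E'
from h import *
o=bot.get_obs();C=cal("wrist",o)
im=bot.camera("wrist"); cv2.imwrite("pics/w1.png",im)
print(o["tcp_pos"])
for l,z in(("cover_grip",.066),("mat",.003)):
    for m in bot.masks_of("wrist",l)[:2]:
        ct=max(cv2.findContours(m["pixels"].astype(np.uint8),0,1)[0],key=cv2.contourArea)
        b=cv2.boxPoints(cv2.minAreaRect(ct)); print(l,round(m["conf"],2),m["rect"],b.round(0).tolist(),np.round(onz(C,b,z)[:,:2],3).tolist())
E
```

```text
[0.39775687 0.09120217 0.28121614]
cover_grip 0.67 [264.1, 152.1, 372.5, 277.5] [[265.0, 151.0], [370.0, 151.0], [370.0, 277.0], [265.0, 277.0]] [[0.366, 0.036], [0.378, 0.155], [0.538, 0.148], [0.526, 0.013]]
mat 0.81 [90.9, 154.9, 210.7, 282.0] [[93.0, 153.0], [201.0, 142.0], [214.0, 274.0], [106.0, 284.0]] [[0.353, -0.21], [0.354, -0.059], [0.548, -0.077], [0.552, -0.25]]
```

View pics/w1.png

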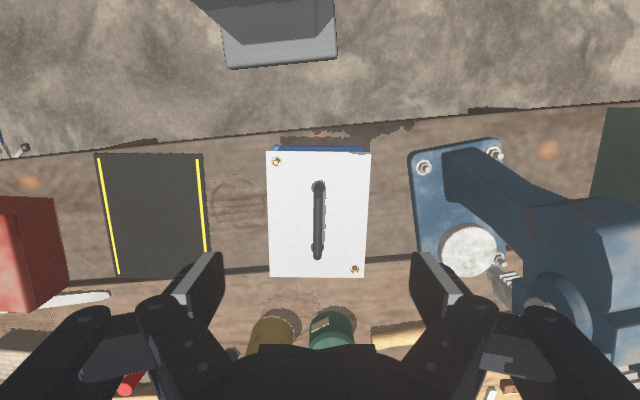

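The wrist view shows the plate with corners at about (266,153), (371,152), (364,277) and (270,277). The handle runs from (319,185) to (317,257), and the mat from (95,153) to (210,278).

```bash
cat > meas.py <<'E'
from h import *
def quad(b):
    ct=max(cv2.findContours(b.astype(np.uint8),0,1)[0],key=cv2.contourArea); h=cv2.convexHull(ct)
    for e in range(2,40):
        q=cv2.approxPolyDP(h,e,True)
        if len(q)<=4: return q.reshape(-1,2).astype(float)
def pose(P):
    (c,s,a)=cv2.minAreaRect((P[:,:2]*1000).astype(np.float32)); 
    if s[0]<s[1]: a-=90
    return np.round(P[:,:2].mean(0),4),np.round(s,0),round((a+90)%180-90,1)
E
python3 - <<'E'
from meas import *
o=bot.get_obs()
for n,f,r in(("top","pics/top0.png",(205,150,295,262)),("wrist","pics/w1.png",(255,140,385,290))):
    im=cv2.imread(f);C=cal(n,o); hsv=cv2.cvtColor(im,cv2.COLOR_BGR2HSV); roi=np.zeros(im.shape[:2],bool); roi[r[1]:r[3],r[0]:r[2]]=1
    pl=roi&(hsv[...,1]<45)&(hsv[...,2]>170); q=quad(pl); print(n,"plate",pose(onz(C,q,.066)))
    inn=np.zeros(im.shape[:2],np.uint8); cv2.fillConvexPoly(inn,q.astype(int),1); inn=cv2.erode(inn,np.ones((9,9)))>0
    hd=inn&(im.max(2)<65); ys,xs=np.nonzero(hd); print("handle",pose(onz(C,np.c_[xs,ys],.098)), xs.min(),xs.max(),ys.min(),ys.max())
    m=bot.masks_of(n,"mat") if 0 else None
    r=(325,150,420,265) if n=="top" else (85,140,220,290)
    roi[:]=0; roi[r[1]:r[3],r[0]:r[2]]=1
    mt=roi&((im.max(2)<75)&(hsv[...,1]<80)|((hsv[...,1]>150)&(hsv[...,2]>150)))
    mt=cv2.morphologyEx(mt.astype(np.uint8),cv2.MORPH_OPEN,np.ones((5,5))); print("mat",pose(onz(C,quad(mt),.003)))
E
```

```text
top plate (array([0.4523, 0.087 ]), array([119., 158.]), -6.7)
handle (array([0.4488, 0.0862]), array([14., 88.]), -5.0) 242 253 179 229
mat (array([ 0.4534, -0.1487]), array([138., 188.]), -6.1)
wrist plate (array([0.4527, 0.0896]), array([121., 159.]), -5.8)Traceback (most recent call last):
  File "<stdin>", line 7, in <module>
  File "h.py", line 15, in onz
    K,D,T=C; n=cv2.undistortPoints(np.array(uv,float).reshape(-1,1,2),K,D).reshape(-1,2)
               ~~~~~~~~~~~~~~~~~~~^^^^^^^^^^^^^^^^^^^^^^^^^^^^^^^^^^^^^^^^
cv2.error: OpenCV(4.12.0) /io/opencv/modules/calib3d/src/undistort.dispatch.cpp:347: error: (-215:Assertion failed) CV_IS_MAT(_src) && CV_IS_MAT(_dst) && (_src->rows == 1 || _src->cols == 1) && (_dst->rows == 1 || _dst->cols == 1) && _src->cols + _src->rows - 1 == _dst->rows + _dst->cols - 1 && (CV_MAT_TYPE(_src->type) == CV_32FC2 || CV_MAT_TYPE(_src->type) == CV_64FC2) && (CV_MAT_TYPE(_dst->type) == CV_32FC2 || CV_MAT_TYPE(_dst->type) == CV_64FC2) in function 'cvUndistortPointsInternal'
```

```bash
python3 - <<'E'
from h import *
o=bot.get_obs();C=cal("wrist",o); print(onz(C,[[319,183],[317,257],[318,220]],.098).round(4))
rel([.4525,.088,.16],83.9)
E
```

```text
[[0.4018 0.0962 0.098 ]
 [0.4881 0.0865 0.098 ]
 [0.4435 0.0915 0.098 ]]
travel [-0.222, -0.002, 0.486] rot [0.0, 0.0, 0.013]
```

Call:
{"fn": "carry_out", "kwargs": {"rows": [{"claw":0,"travel":[-0.21,0,0.48],"delta_rot":[0,0,0.013]},{"claw":0,"travel":[-0.21,0,0.48],"delta_rot":[0,0,0.013]},{"claw":0,"travel":[-0.21,0,0.48],"delta_rot":[0,0,0.013]},{"claw":0,"travel":[-0.21,0,0.48],"delta_rot":[0,0,0.013]},{"claw":0,"travel":[-0.21,0,0.48],"delta_rot":[0,0,0.013]}]}}

```text
clock: 2.55
tcp_pos: [0.4494, 0.0888, 0.1617]
eef_rot: [-0.0, 0.053, 0.999, 0.0]
wrist_force: [0.9, -1.0, 0.3]
gripper_width: 0.0855
grasp_force: 0.0
```

```bash
python3 - <<'E'
from meas import *
o=bot.get_obs();C=cal("wrist",o); im=bot.camera("wrist"); cv2.imwrite("pics/w2.png",im); print(o["tcp_pos"])
hsv=cv2.cvtColor(im,cv2.COLOR_BGR2HSV)
pl=(hsv[...,1]<45)&(hsv[...,2]>170); q=quad(pl); print(q,pose(onz(C,q,.066)))
E
```

```text
[0.44944972 0.08878078 0.16167214]
[[233. 100.]
 [391. 191.]
 [384. 294.]
 [246. 294.]] (array([0.4689, 0.086 ]), array([120., 161.]), -6.1)
```

View pics/w2.png

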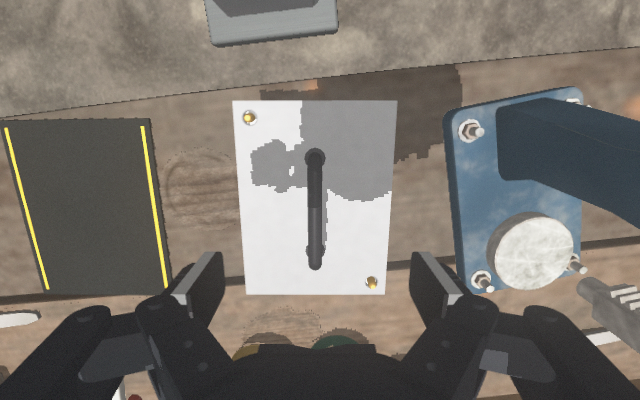

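The plate's corners are at (233,100), (397,101), (384,294) and (246,294). The handle bar runs from (315,158) to (315,263), and the mat's corners are at (1,121), (151,118), (175,292) and (30,297).

```bash
python3 - <<'E'
from meas import *
o=bot.get_obs();C=cal("wrist",o)
print(pose(onz(C,[(233,100),(397,101),(384,294),(246,294)],.066)),onz(C,[(315,158),(315,263)],.1).round(4))
rel([.4505,.0885,.077],83.8)
E
```

```text
(array([0.4537, 0.0876]), array([121., 162.]), -6.2) [[0.4104 0.0925 0.1   ]
 [0.4866 0.0842 0.1   ]]
travel [-0.0, -0.0, 0.345] rot [0.0, 0.001, 0.001]
```

Call:
{"fn": "carry_out", "kwargs": {"rows": [{"claw":0,"travel":[-0.008,0,0.15],"delta_rot":[0,0,0]},{"claw":0,"travel":[-0.008,0,0.25],"delta_rot":[0,0,0]},{"claw":0,"travel":[-0.008,0,0.3],"delta_rot":[0,0,0]},{"claw":0,"travel":[-0.008,0,0.34],"delta_rot":[0,0,0]},{"claw":100,"travel":[-0.008,0,0.34],"delta_rot":[0,0,0]},{"claw":200,"travel":[-0.008,0,0.34],"delta_rot":[0,0,0]},{"claw":255,"travel":[-0.008,0,0.34],"delta_rot":[0,0,0]},{"claw":255,"travel":[-0.008,0,0.34],"delta_rot":[0,0,0]}], "force": 80}}

```text
clock: 3.4
tcp_pos: [0.4527, 0.0873, 0.0775]
eef_rot: [0.001, 0.055, 0.999, 0.0]
wrist_force: [0.5, 0.8, 0.2]
gripper_width: 0.0279
grasp_force: 0.0
```

Call:
{"fn": "carry_out", "kwargs": {"rows": [{"claw":255,"travel":[0,0,0],"delta_rot":[0,0,0]},{"claw":255,"travel":[0,0,0],"delta_rot":[0,0,0]},{"claw":255,"travel":[0,0,0],"delta_rot":[0,0,0]},{"claw":255,"travel":[0,0,0],"delta_rot":[0,0,0]},{"claw":255,"travel":[0,0,0],"delta_rot":[0,0,0]},{"claw":255,"travel":[0,0,0],"delta_rot":[0,0,0]},{"claw":255,"travel":[0,0,-0.02],"delta_rot":[0,0,0]}]}}

```text
clock: 4.1
tcp_pos: [0.4508, 0.0873, 0.0801]
eef_rot: [-0.001, 0.055, 0.999, -0.0]
wrist_force: [-0.8, 0.8, -3.4]
gripper_width: 0.0074
grasp_force: 78.0
```

Call:
{"fn": "carry_out", "kwargs": {"rows": [{"claw":255,"travel":[0,0,-0.03],"delta_rot":[0,0,0]},{"claw":255,"travel":[0,0,-0.06],"delta_rot":[0,0,0]},{"claw":255,"travel":[0,0,-0.1],"delta_rot":[0,0,0]},{"claw":255,"travel":[0,0,-0.16],"delta_rot":[0,0,0]},{"claw":255,"travel":[0,0,-0.24],"delta_rot":[0,0,0]},{"claw":255,"travel":[0,0,-0.32],"delta_rot":[0,0,0]},{"claw":255,"travel":[0,0,-0.4],"delta_rot":[0,0,0]},{"claw":255,"travel":[0,0,-0.4],"delta_rot":[0,0,0]}]}}

```text
clock: 4.9
tcp_pos: [0.454, 0.0873, 0.1853]
eef_rot: [0.004, 0.055, 0.999, 0.0]
wrist_force: [1.2, 0.7, -3.5]
gripper_width: 0.0073
grasp_force: 78.0
```

```bash
python3 - <<'E'
from meas import *
o=bot.get_obs();C=cal("wrist",o); im=bot.camera("wrist"); cv2.imwrite("pics/w3.png",im); t=bot.camera("top"); cv2.imwrite("pics/t3.png",t)
print(o["tcp_pos"],o["wrist_force"],o["gripper_width"])
cv2.imwrite("pics/c3.png",np.hstack([im[40:340,170:470],cv2.resize(t[130:280,190:440],(500,300),interpolation=2)]))
E
```

```text
[0.45401572 0.08734554 0.18533891] [ 1.22921863  0.72308125 -3.50990058] 0.007286929476464815
```

View pics/c3.png

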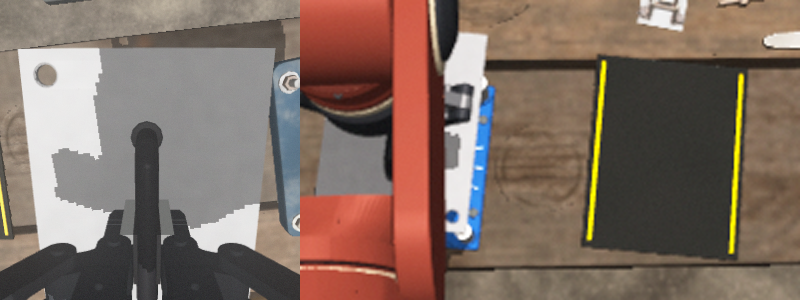

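The cover is clear of its pins. Its near edge runs from (190,90) to (445,88) in the wrist picture. In the top picture the mat's corners are (339.5,157.5), (413.5,164), (406,260) and (332,253).

```bash
python3 - <<'E'
from meas import *
o=bot.get_obs();W=cal("wrist",o);T=cal("top")
P=onz(W,[(190,90),(445,88)],.1853-.0125)[:,:2]; e=P[1]-P[0]; e/=np.hypot(*e); a=np.array([e[1],-e[0]]); a*=np.sign(a[0])
print("edge",P.round(4),np.linalg.norm(P[1]-P[0]),"yaw",np.degrees(np.arctan2(*a[::-1])),"centre",P.mean(0)+.08*a)
print("mat",pose(onz(T,[(339.5,157.5),(413.5,164),(406,260),(332,253)],.003)))
print("matw",pose(onz(cal("wrist",{"eef_rot":np.array([0,.053,.9986,0]),"tcp_pos":np.array([.4494,.0888,.1617])}),[(1,121),(151,118),(175,292),(30,297)],.003)))
E
```

```text
edge [[0.3662 0.0384]
 [0.3782 0.1558]] 0.11799035076220428 yaw -5.8664456844903485 centre [0.45177645 0.0889293 ]
mat (array([ 0.4552, -0.1464]), array([147., 190.]), -5.7)
matw (array([ 0.4553, -0.1488]), array([170., 196.]), -6.3)
```

```bash
python3 - <<'E'
from h import *
rel([.455,-.148,.185],83.8)
E
```

```text
travel [-0.115, -0.934, -0.014] rot [0.0, 0.001, -0.001]
```

Call:
{"fn": "carry_out", "kwargs": {"rows": [{"claw":255,"travel":[-0.01,-0.08,0],"delta_rot":[0,0,0]},{"claw":255,"travel":[-0.03,-0.23,0],"delta_rot":[0,0,0]},{"claw":255,"travel":[-0.05,-0.4,0],"delta_rot":[0,0,0]},{"claw":255,"travel":[-0.07,-0.57,0],"delta_rot":[0,0,0]},{"claw":255,"travel":[-0.09,-0.74,0],"delta_rot":[0,0,0]},{"claw":255,"travel":[-0.11,-0.86,0],"delta_rot":[0,0,0]},{"claw":255,"travel":[-0.115,-0.92,0],"delta_rot":[0,0,0]},{"claw":255,"travel":[-0.115,-0.934,0],"delta_rot":[0,0,0]}]}}

```text
clock: 5.8
tcp_pos: [0.4542, -0.1488, 0.1798]
eef_rot: [-0.001, 0.056, 0.998, 0.001]
wrist_force: [0.2, -0.0, -3.6]
gripper_width: 0.0071
grasp_force: 78.4
```

```bash
python3 - <<'E'
from h import *
rel([.455,-.148,.03],83.8)
E
```

```text
travel [-0.004, 0.003, 0.599] rot [0.001, -0.002, -0.002]
```

Call:
{"fn": "carry_out", "kwargs": {"rows": [{"claw":255,"travel":[0,0.003,0.12],"delta_rot":[0,0,0]},{"claw":255,"travel":[0,0.003,0.26],"delta_rot":[0,0,0]},{"claw":255,"travel":[0,0.003,0.38],"delta_rot":[0,0,0]},{"claw":255,"travel":[0,0.003,0.48],"delta_rot":[0,0,0]},{"claw":255,"travel":[0,0.003,0.55],"delta_rot":[0,0,0]},{"claw":255,"travel":[0,0.003,0.58],"delta_rot":[0,0,0]},{"claw":255,"travel":[0,0.003,0.6],"delta_rot":[0,0,0]},{"claw":255,"travel":[0,0.003,0.6],"delta_rot":[0,0,0]}]}}

```text
clock: 6.6
tcp_pos: [0.4552, -0.1467, 0.0313]
eef_rot: [-0.0, 0.054, 0.999, 0.0]
wrist_force: [0.4, 0.4, -3.6]
gripper_width: 0.0073
grasp_force: 78.4
```

Call:
{"fn": "carry_out", "kwargs": {"rows": [{"claw":255,"travel":[0,0,0.015],"delta_rot":[0,0,0]},{"claw":255,"travel":[0,0,0.03],"delta_rot":[0,0,0]},{"claw":255,"travel":[0,0,0.03],"delta_rot":[0,0,0]}]}}

```text
clock: 6.9
tcp_pos: [0.4551, -0.1472, 0.0238]
eef_rot: [-0.0, 0.055, 0.999, 0.0]
wrist_force: [0.4, 0.8, -4.3]
gripper_width: 0.0076
grasp_force: 78.4
```

Call:
{"fn": "carry_out", "kwargs": {"rows": [{"claw":255,"travel":[0,0,0.006],"delta_rot":[0,0,0]},{"claw":255,"travel":[0,0,0.012],"delta_rot":[0,0,0]},{"claw":255,"travel":[0,0,0.012],"delta_rot":[0,0,0]}]}}

```text
clock: 7.2
tcp_pos: [0.455, -0.1472, 0.0207]
eef_rot: [-0.0, 0.055, 0.999, 0.0]
wrist_force: [0.6, 0.6, -3.3]
gripper_width: 0.0072
grasp_force: 78.4
```

Call:
{"fn": "carry_out", "kwargs": {"rows": [{"claw":255,"travel":[0,0,0.004],"delta_rot":[0,0,0]},{"claw":255,"travel":[0,0,0.008],"delta_rot":[0,0,0]},{"claw":255,"travel":[0,0,0.008],"delta_rot":[0,0,0]}]}}

```text
clock: 7.5
tcp_pos: [0.4553, -0.1473, 0.019]
eef_rot: [0.0, 0.055, 0.999, -0.0]
wrist_force: [-1.3, -0.2, -3.0]
gripper_width: 0.0075
grasp_force: 78.7
```

Call:
{"fn": "carry_out", "kwargs": {"rows": [{"claw":255,"travel":[0,0,0.004],"delta_rot":[0,0,0]},{"claw":255,"travel":[0,0,0.004],"delta_rot":[0,0,0]}]}}

```text
clock: 7.7
tcp_pos: [0.4554, -0.1474, 0.0187]
eef_rot: [-0.0, 0.054, 0.999, -0.0]
wrist_force: [-4.2, 2.1, 4.5]
gripper_width: 0.0072
grasp_force: 79.3
```

Call:
{"fn": "carry_out", "kwargs": {"rows": [{"claw":255,"travel":[0,0,0.004],"delta_rot":[0,0,0]},{"claw":255,"travel":[0,0,0.004],"delta_rot":[0,0,0]}]}}

```text
clock: 7.9
tcp_pos: [0.4555, -0.1476, 0.0185]
eef_rot: [-0.0, 0.054, 0.999, -0.0]
wrist_force: [-6.5, 1.7, 11.2]
gripper_width: 0.0075
grasp_force: 80.0
```

The cover rests on the mat, so I'll release and go up.

Call:
{"fn": "carry_out", "kwargs": {"rows": [{"claw":100,"travel":[0,0,-0.004],"delta_rot":[0,0,0]},{"claw":100,"travel":[0,0,-0.004],"delta_rot":[0,0,0]},{"claw":100,"travel":[0,0,-0.004],"delta_rot":[0,0,0]},{"claw":100,"travel":[0,0,-0.004],"delta_rot":[0,0,0]},{"claw":100,"travel":[0,0,-0.1],"delta_rot":[0,0,0]},{"claw":100,"travel":[0,0,-0.3],"delta_rot":[0,0,0]},{"claw":100,"travel":[0,0,-0.5],"delta_rot":[0,0,0]},{"claw":100,"travel":[0,0,-0.7],"delta_rot":[0,0,0]}]}}

```text
clock: 8.7
tcp_pos: [0.4547, -0.147, 0.1933]
eef_rot: [-0.0, 0.055, 0.999, 0.0]
wrist_force: [1.0, -1.1, 0.4]
gripper_width: 0.052
grasp_force: 0.0
```

```bash
python3 - <<'E'
from h import *
rel([.43,.03,.24],83.8)
E
```

```text
travel [0.175, 0.693, -0.187] rot [0.0, -0.0, -0.001]
```

Call:
{"fn": "carry_out", "kwargs": {"rows": [{"claw":0,"travel":[0.17,0.69,-0.19],"delta_rot":[0,0,0]},{"claw":0,"travel":[0.17,0.69,-0.19],"delta_rot":[0,0,0]},{"claw":0,"travel":[0.17,0.69,-0.19],"delta_rot":[0,0,0]},{"claw":0,"travel":[0.17,0.69,-0.19],"delta_rot":[0,0,0]},{"claw":0,"travel":[0.17,0.69,-0.19],"delta_rot":[0,0,0]},{"claw":0,"travel":[0.17,0.69,-0.19],"delta_rot":[0,0,0]}]}}

```text
clock: 9.3
tcp_pos: [0.4317, 0.0293, 0.2394]
eef_rot: [0.0, 0.054, 0.999, -0.0]
wrist_force: [0.1, -0.2, -0.3]
gripper_width: 0.0856
grasp_force: 0.0
```

```bash
python3 - <<'E'
from meas import *
o=bot.get_obs();C=cal("wrist",o); im=bot.camera("wrist"); cv2.imwrite("pics/w4.png",im)
print(o["tcp_pos"])
for m in bot.masks_of("wrist","roller")[:2]:
    ys,xs=np.nonzero(m["pixels"]); print(m["conf"],m["rect"],onz(C,[[xs.mean(),ys.mean()]],.05).round(4))
c,y=np.array([.4525,.088]),np.radians(-6.1); Rm=np.array([[np.cos(y),-np.sin(y)],[np.sin(y),np.cos(y)]])
for nm,h,z in(("posts",[(68,48),(-68,48),(68,-48),(-68,-48)],.062),("pivot",[(0,33)],.045),("roll0",[(65*np.cos(np.radians(-130)),33+65*np.sin(np.radians(-130)))],.056),("roll1",[(65*np.cos(np.radians(-65)),33+65*np.sin(np.radians(-65)))],.056)):
    w=c+np.array(h)/1000@Rm.T; print(nm,w.round(4).tolist(),proj(C,np.c_[w,np.full(len(w),z)]).round(0).tolist())
E
```

```text
[0.43166008 0.02927311 0.2393606 ]
0.9 [343.6, 138.3, 369.5, 165.2] [[0.4076 0.075  0.05  ]]
posts [[0.5252, 0.1285], [0.39, 0.143], [0.515, 0.033], [0.3798, 0.0475]] [[413.0, 252.0], [424.0, 128.0], [328.0, 252.0], [329.0, 128.0]]
pivot [[0.456, 0.1208]] [[400.0, 190.0]]
roll0 [[0.4092, 0.0757]] [[358.0, 153.0]]
roll1 [[0.4771, 0.0593]] [[348.0, 216.0]]
```

View pics/w4.png

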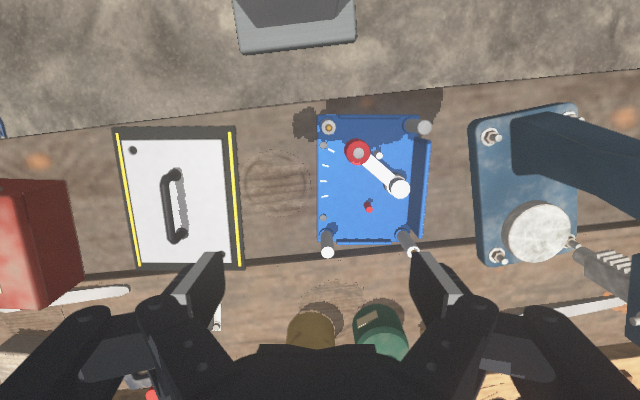

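The cover lies centred on the mat. The roller is at (357,153), the pivot at (400,187) and the stop peg at (368,207), which matches the model of the housing.

```bash
python3 - <<'E'
from meas import *
print(np.round(bot.get_obs()["joint_pos"],2))
o=bot.get_obs();C=cal("wrist",o)
print("plate",pose(onz(C,[(119.5,138),(229,136),(235,262),(140,266)],.007)),"mat",pose(onz(C,[(112,128),(236,126),(244,268),(138,272)],.003)))
rel([.4087,.0755,.13],133.9)
E
```

```text
[-0.11 -0.44  2.03 -0.    1.56 -1.57]
plate (array([ 0.4546, -0.1457]), array([132., 172.]), -6.9) mat (array([ 0.4544, -0.1452]), array([150., 192.]), -5.9)
travel [0.111, 0.178, 0.435] rot [0.0, -0.001, -0.558]
```

Call:
{"fn": "carry_out", "kwargs": {"rows": [{"claw":80,"travel":[0.11,0.18,0.1],"delta_rot":[0,0,0.8]},{"claw":80,"travel":[0.11,0.18,0.1],"delta_rot":[0,0,0.8]},{"claw":80,"travel":[0.11,0.18,0.1],"delta_rot":[0,0,0.8]},{"claw":80,"travel":[0.11,0.18,0.1],"delta_rot":[0,0,0.8]},{"claw":80,"travel":[0.11,0.18,0.1],"delta_rot":[0,0,0.8]},{"claw":80,"travel":[0.11,0.18,0.1],"delta_rot":[0,0,0.8]},{"claw":80,"travel":[0.11,0.18,0.1],"delta_rot":[0,0,0.8]},{"claw":80,"travel":[0.11,0.18,0.1],"delta_rot":[0,0,0.8]}]}}

```text
clock: 10.2
tcp_pos: [0.4093, 0.0753, 0.2135]
eef_rot: [-0.001, 0.606, 0.795, -0.001]
wrist_force: [0.3, -1.2, 0.0]
gripper_width: 0.0586
grasp_force: 0.0
```

```bash
python3 - <<'E'
from h import *
rel([.4087,.0755,.14],-46.1);print(bot.get_obs()["joint_pos"][5])
E
```

```text
travel [0.001, -0.002, 0.294] rot [-0.001, 0.0, 0.683]
-0.2652552679400913
```

Call:
{"fn": "carry_out", "kwargs": {"rows": [{"claw":80,"travel":[0,0,0.29],"delta_rot":[0,0,0.683]},{"claw":80,"travel":[0,0,0.29],"delta_rot":[0,0,0.683]},{"claw":80,"travel":[0,0,0.29],"delta_rot":[0,0,0.683]},{"claw":80,"travel":[0,0,0.29],"delta_rot":[0,0,0.683]},{"claw":80,"travel":[0,0,0.29],"delta_rot":[0,0,0.683]},{"claw":80,"travel":[0,0,0.29],"delta_rot":[0,0,0.683]},{"claw":80,"travel":[0,0,0.29],"delta_rot":[0,0,0.683]},{"claw":80,"travel":[0,0,0.29],"delta_rot":[0,0,0.683]}]}}

```text
clock: 11.0
tcp_pos: [0.4091, 0.0754, 0.1411]
eef_rot: [-0.0, 0.927, 0.376, -0.001]
wrist_force: [-0.5, -0.8, -0.4]
gripper_width: 0.0587
grasp_force: 0.0
```

```bash
python3 - <<'E'
from h import *
o=bot.get_obs();C=cal("wrist",o); im=bot.camera("wrist"); cv2.imwrite("pics/w5.png",im); print(o["tcp_pos"])
hsv=cv2.cvtColor(im,cv2.COLOR_BGR2HSV); 
for m in bot.masks_of("wrist","roller")[:1]:
    ys,xs=np.nonzero(m["pixels"]); print(m["conf"],m["rect"],onz(C,[[xs.mean(),ys.mean()]],.05).round(4))
print(proj(C,[.4087,.0755,.056]))
rel([.4087,.0755,.033],-46.1)
E
```

```text
[0.40914415 0.07543926 0.14108774]
0.66 [301.7, 186.8, 334.3, 225.0] [[0.4088 0.0766 0.05  ]]
[[317.27881198 206.56654991]]
travel [-0.002, -0.0, 0.433] rot [-0.0, 0.001, 0.006]
```

View pics/w5.png

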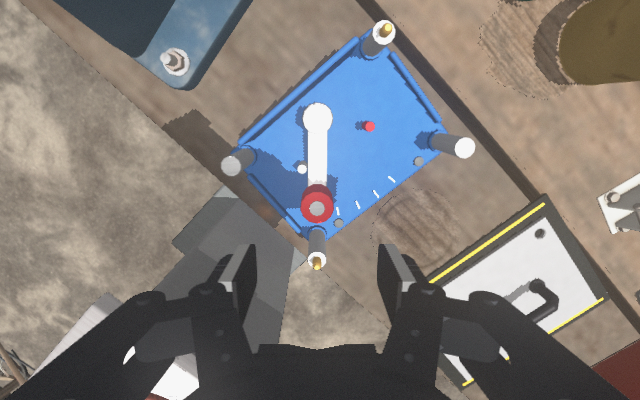

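The roller is at (317,207), exactly on the predicted spot, with the arm upright in the picture and the posts clear of the fingers. I'll descend and grip.

Call:
{"fn": "carry_out", "kwargs": {"rows": [{"claw":80,"travel":[0,0,0.15],"delta_rot":[0,0,0]},{"claw":80,"travel":[0,0,0.26],"delta_rot":[0,0,0]},{"claw":80,"travel":[0,0,0.35],"delta_rot":[0,0,0]},{"claw":80,"travel":[0,0,0.4],"delta_rot":[0,0,0]},{"claw":80,"travel":[0,0,0.433],"delta_rot":[0,0,0]},{"claw":80,"travel":[0,0,0.433],"delta_rot":[0,0,0]},{"claw":150,"travel":[0,0,0.433],"delta_rot":[0,0,0]},{"claw":220,"travel":[0,0,0.433],"delta_rot":[0,0,0]}], "force": 50}}

```text
clock: 11.9
tcp_pos: [0.4104, 0.0766, 0.0349]
eef_rot: [0.0, 0.926, 0.378, 0.001]
wrist_force: [-1.2, -0.6, -0.1]
gripper_width: 0.0304
grasp_force: 0.0
```

Call:
{"fn": "carry_out", "kwargs": {"rows": [{"claw":255,"travel":[0,0,0],"delta_rot":[0,0,0]},{"claw":255,"travel":[0,0,0],"delta_rot":[0,0,0]},{"claw":255,"travel":[0,0,0],"delta_rot":[0,0,0]},{"claw":255,"travel":[0,0,0],"delta_rot":[0,0,0]}]}}

```text
clock: 12.3
tcp_pos: [0.4103, 0.0766, 0.0349]
eef_rot: [0.0, 0.926, 0.378, 0.001]
wrist_force: [-1.8, -0.2, 6.6]
gripper_width: 0.0237
grasp_force: 49.1
```

```bash
cat > arc.py <<'E'
from h import *
import sys
# waypoints: arm angle list (deg from rest), about the pivot, in the tool frame now
o=bot.get_obs();M=R.from_quat(o["eef_rot"],scalar_first=True).as_matrix()
pv=np.array([.456,.1208]); d=o["tcp_pos"][:2]-pv
print("tcp",o["tcp_pos"],"radius",np.hypot(*d),"housing angle from rest",np.degrees(np.arctan2(d[1],d[0]))+6.1+130, "F",np.round(o["wrist_force"],1))
yaw=np.degrees(np.arctan2(M[1,1],M[0,1]))
for a in map(float,sys.argv[1:]):
    w=np.radians(a-130-6.1); p=np.r_[pv+.065*np.array([np.cos(w),np.sin(w)]),.033]
    print(a,np.round(M.T@(p-o["tcp_pos"])/.25,3).tolist(),"rot z",round(-((a-46.1-yaw+90)%180-90)/90,3))
E
python3 arc.py 3 6 9 12 15 18 21 24
```

```text
tcp [0.41028468 0.07659809 0.03489429] radius 0.06359008904740492 housing angle from rest 0.1357426819998011 F [-1.8 -0.2  6.6]
3.0 [-0.005, 0.013, 0.008] rot z -0.028
6.0 [-0.004, 0.027, 0.008] rot z -0.061
9.0 [-0.003, 0.04, 0.008] rot z -0.094
12.0 [-0.0, 0.053, 0.008] rot z -0.128
15.0 [0.003, 0.067, 0.008] rot z -0.161
18.0 [0.006, 0.08, 0.008] rot z -0.194
21.0 [0.011, 0.093, 0.008] rot z -0.228
24.0 [0.016, 0.105, 0.008] rot z -0.261
```

Call:
{"fn": "carry_out", "kwargs": {"rows": [{"claw":255,"travel":[0,0.013,0],"delta_rot":[0,0,-0.03]},{"claw":255,"travel":[0.001,0.027,0],"delta_rot":[0,0,-0.06]},{"claw":255,"travel":[0.002,0.04,0],"delta_rot":[0,0,-0.094]},{"claw":255,"travel":[0.004,0.053,0],"delta_rot":[0,0,-0.128]},{"claw":255,"travel":[0.007,0.066,0],"delta_rot":[0,0,-0.16]},{"claw":255,"travel":[0.011,0.079,0],"delta_rot":[0,0,-0.194]},{"claw":255,"travel":[0.016,0.092,0],"delta_rot":[0,0,-0.228]},{"claw":255,"travel":[0.021,0.104,0],"delta_rot":[0,0,-0.261]}]}}

```text
clock: 13.1
tcp_pos: [0.4313, 0.0622, 0.0348]
eef_rot: [-0.001, 0.829, 0.559, -0.0]
wrist_force: [-5.1, 2.4, 9.2]
gripper_width: 0.0242
grasp_force: 49.5
```

```bash
python3 arc.py 27 30 33 36 39 42 45 48
```

```text
tcp [0.43133751 0.06218626 0.03481338] radius 0.06359094740363379 housing angle from rest 23.28044078115407 F [-5.1  2.4  9.2]
27.0 [-0.005, 0.017, 0.007] rot z -0.032
30.0 [-0.004, 0.03, 0.007] rot z -0.065
33.0 [-0.003, 0.044, 0.007] rot z -0.099
36.0 [-0.0, 0.057, 0.007] rot z -0.132
39.0 [0.003, 0.071, 0.007] rot z -0.165
42.0 [0.007, 0.084, 0.007] rot z -0.199
45.0 [0.011, 0.096, 0.007] rot z -0.232
48.0 [0.017, 0.109, 0.007] rot z -0.265
```

Call:
{"fn": "carry_out", "kwargs": {"rows": [{"claw":255,"travel":[0,0.013,0],"delta_rot":[0,0,-0.033]},{"claw":255,"travel":[0.001,0.027,0],"delta_rot":[0,0,-0.066]},{"claw":255,"travel":[0.002,0.04,0],"delta_rot":[0,0,-0.1]},{"claw":255,"travel":[0.005,0.053,0],"delta_rot":[0,0,-0.133]},{"claw":255,"travel":[0.008,0.066,0],"delta_rot":[0,0,-0.167]},{"claw":255,"travel":[0.012,0.079,0],"delta_rot":[0,0,-0.2]},{"claw":255,"travel":[0.017,0.092,0],"delta_rot":[0,0,-0.233]},{"claw":255,"travel":[0.021,0.104,0],"delta_rot":[0,0,-0.266]}]}}

```text
clock: 13.9
tcp_pos: [0.4569, 0.0574, 0.0348]
eef_rot: [-0.001, 0.695, 0.719, -0.0]
wrist_force: [-6.7, 2.4, 11.1]
gripper_width: 0.024
grasp_force: 49.6
```

```bash
python3 arc.py 51 54 57 60 62 64 65 66
```

```text
tcp [0.45692515 0.05736414 0.03475504] radius 0.06344260868058743 housing angle from rest 46.93554231290115 F [-6.7  2.4 11.1]
51.0 [-0.006, 0.018, 0.007] rot z -0.033
54.0 [-0.005, 0.032, 0.007] rot z -0.066
57.0 [-0.003, 0.045, 0.007] rot z -0.1
60.0 [-0.001, 0.059, 0.007] rot z -0.133
62.0 [0.001, 0.068, 0.007] rot z -0.155
64.0 [0.004, 0.076, 0.007] rot z -0.177
65.0 [0.005, 0.081, 0.007] rot z -0.188
66.0 [0.006, 0.085, 0.007] rot z -0.2
```

Call:
{"fn": "carry_out", "kwargs": {"rows": [{"claw":255,"travel":[0,0.013,-0.001],"delta_rot":[0,0,-0.033]},{"claw":255,"travel":[0.001,0.027,-0.002],"delta_rot":[0,0,-0.066]},{"claw":255,"travel":[0.002,0.04,-0.003],"delta_rot":[0,0,-0.1]},{"claw":255,"travel":[0.005,0.053,-0.004],"delta_rot":[0,0,-0.133]},{"claw":255,"travel":[0.006,0.061,-0.004],"delta_rot":[0,0,-0.155]},{"claw":255,"travel":[0.006,0.061,-0.004],"delta_rot":[0,0,-0.155]}]}}

```text
clock: 14.5
tcp_pos: [0.4709, 0.0594, 0.0348]
eef_rot: [-0.002, 0.603, 0.798, -0.001]
wrist_force: [-8.6, 1.0, 9.6]
gripper_width: 0.0238
grasp_force: 49.5
```

```bash
python3 arc.py 63 64 65 66 67 68
```

```text
tcp [0.47091284 0.05935423 0.0348074 ] radius 0.06322955058851588 housing angle from rest 59.74187569993768 F [-8.6  1.   9.6]
63.0 [-0.007, 0.015, 0.007] rot z -0.012
64.0 [-0.007, 0.019, 0.007] rot z -0.023
65.0 [-0.007, 0.024, 0.007] rot z -0.034
66.0 [-0.007, 0.028, 0.007] rot z -0.045
67.0 [-0.006, 0.033, 0.007] rot z -0.056
68.0 [-0.006, 0.037, 0.007] rot z -0.068
```

Call:
{"fn": "carry_out", "kwargs": {"rows": [{"claw":255,"travel":[0,0.006,0],"delta_rot":[0,0,-0.015]},{"claw":255,"travel":[0,0.012,0],"delta_rot":[0,0,-0.03]},{"claw":255,"travel":[0,0.016,0],"delta_rot":[0,0,-0.034]},{"claw":255,"travel":[0,0.016,0],"delta_rot":[0,0,-0.034]}]}}

```text
clock: 14.9
tcp_pos: [0.4745, 0.0604, 0.0348]
eef_rot: [-0.002, 0.582, 0.813, -0.001]
wrist_force: [-8.9, 1.7, 8.9]
gripper_width: 0.0241
grasp_force: 49.5
```

Call:
{"fn": "carry_out", "kwargs": {"rows": [{"claw":255,"travel":[0,0.004,0],"delta_rot":[0,0,0]},{"claw":255,"travel":[0,0.006,0],"delta_rot":[0,0,0]},{"claw":255,"travel":[0,0.006,0],"delta_rot":[0,0,0]}]}}

```text
clock: 15.2
tcp_pos: [0.4755, 0.0607, 0.0348]
eef_rot: [-0.003, 0.582, 0.813, -0.002]
wrist_force: [-9.7, 1.2, 9.9]
gripper_width: 0.024
grasp_force: 49.6
```

```bash
python3 arc.py 65
```

```text
tcp [0.47553069 0.060732   0.03478362] radius 0.06316338224565486 housing angle from rest 64.11156705023967 F [-9.7  1.2  9.9]
65.0 [-0.007, 0.004, 0.007] rot z -0.001
```

Call:
{"fn": "carry_out", "kwargs": {"rows": [{"claw":255,"travel":[0,0.004,0],"delta_rot":[0,0,0]},{"claw":255,"travel":[0,0.008,0],"delta_rot":[0,0,0]},{"claw":255,"travel":[0,0.008,0],"delta_rot":[0,0,0]}]}}

```text
clock: 15.5
tcp_pos: [0.4758, 0.0608, 0.0346]
eef_rot: [-0.004, 0.582, 0.813, -0.004]
wrist_force: [-17.1, -1.6, 15.8]
gripper_width: 0.0241
grasp_force: 50.3
```

Call:
{"fn": "carry_out", "kwargs": {"rows": [{"claw":255,"travel":[0,0.004,0],"delta_rot":[0,0,0]},{"claw":255,"travel":[0,0.006,0],"delta_rot":[0,0,0]},{"claw":255,"travel":[0,0.006,0],"delta_rot":[0,0,0]}]}}

```text
clock: 15.8
tcp_pos: [0.4759, 0.0608, 0.0345]
eef_rot: [-0.005, 0.581, 0.814, -0.005]
wrist_force: [-19.8, -2.7, 19.4]
gripper_width: 0.0239
grasp_force: 50.8
```

Call:
{"fn": "carry_out", "kwargs": {"rows": [{"claw":255,"travel":[0,0,0],"delta_rot":[0,0,0]},{"claw":255,"travel":[0,0,0],"delta_rot":[0,0,0]},{"claw":255,"travel":[0,0,0],"delta_rot":[0,0,0]},{"claw":255,"travel":[0,0,0],"delta_rot":[0,0,0]},{"claw":255,"travel":[0,0,0],"delta_rot":[0,0,0]}]}}

```text
clock: 16.3
tcp_pos: [0.4759, 0.0609, 0.0345]
eef_rot: [-0.005, 0.581, 0.814, -0.005]
wrist_force: [-20.0, -4.3, 19.3]
gripper_width: 0.024
grasp_force: 50.8
```

```bash
python3 - <<'E'
from h import *
w=bot.camera("wrist"); s=bot.camera("scene")
cv2.imwrite("pics/f.png",np.hstack([w[50:350,120:520],cv2.resize(s[140:290,220:420],(400,300),interpolation=2)]))
E
```

```text
(no output)
```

View pics/f.png

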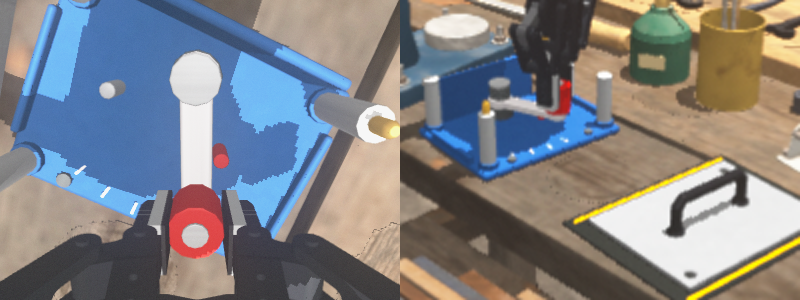

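The arm touches the red stop peg at (220,157), the roller is held between the pads, and the cover lies flat on the mat. Handing in.

```bash
python3 -c "
from workcell import bot
print(bot.sign_off())"
```

```text
the job is handed in; nothing more can be done
None
```

I handed the job in at about 16.4 s: the cover lies flat in the middle of the mat, and the fingers still hold the roller with the sprung arm against the red stop peg. The judge's verdict was not shown.

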